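Lid the bins on the under-sink tray

TASK

Close up the four clear storage bins before the tray slides back under the sink: pick out the four bamboo lids lying on the tray and put each one on the bin it fits, plug inside and seated flat on the rim all round. Keep the bins standing where they are, and leave the sink strainer that lies among the lids and the funnel that stands among the bins in their places.

Things in the scene. Friction and masses are not known exactly. Their poses are not given: they have to be found in the camera images.
- round_lid: The large round bin's bamboo lid, 70 g: round, 111 mm diameter; the plug is 93 mm in diameter. From below: black plug 8 mm deep (its lower 4 mm stepped in 3 mm all round), plate 8 mm thick, upright round knob in the middle, 22 mm diameter, 30 mm tall: 46 mm in all. Lies on its plug on the tray. Origin: centre of the plug's underside; z up through the knob.
- small_lid: The small round bin's bamboo lid, 70 g: round and small, 79 mm diameter; the plug is 61 mm in diameter. From below: black plug 8 mm deep (its lower 4 mm stepped in 3 mm all round), plate 8 mm thick, upright round knob in the middle, 22 mm diameter, 30 mm tall: 46 mm in all. Lies on its plug on the tray. Origin: centre of the plug's underside; z up through the knob.
- square_lid: The square bin's bamboo lid, 70 g: square, 95 x 95 mm, sides along its own x and y; the plug is 77 x 77 mm. From below: black plug 8 mm deep (its lower 4 mm stepped in 3 mm all round), plate 8 mm thick, upright round knob in the middle, 22 mm diameter, 30 mm tall: 46 mm in all. Lies on its plug on the tray. Origin: centre of the plug's underside; z up through the knob.
- oblong_lid: The oblong bin's bamboo lid, 70 g: oblong, 127 (along its own x) x 79 mm (along its own y); the plug is 109 x 61 mm. From below: black plug 8 mm deep (its lower 4 mm stepped in 3 mm all round), plate 8 mm thick, upright round knob in the middle, 22 mm diameter, 30 mm tall: 46 mm in all. Lies on its plug on the tray. Origin: centre of the plug's underside; z up through the knob.
- round_bin: Loose large round clear acrylic bin, about 0.5 kg: round, 108 mm outside diameter, 60 mm tall, walls 3 mm, open top; with grey scouring balls, none above 46 mm. Its lid's plug fits inside with 4.5 mm to spare each side; seated, its plate is on the rim and the lid's origin is 52 mm above the bin's. Origin: centre of the underside, on the tray floor 12 mm above the bench.
- small_bin: Loose small round clear acrylic bin, about 0.5 kg: round and small, 76 mm outside diameter, 60 mm tall, walls 3 mm, open top; with stacked white tablets, none above 46 mm. Its lid's plug fits inside with 4.5 mm to spare each side; seated, its plate is on the rim and the lid's origin is 52 mm above the bin's. Origin: centre of the underside, on the tray floor 12 mm above the bench.
- square_bin: Loose square clear acrylic bin, about 0.5 kg: 92 x 92 mm outside, sides along its own x and y, 60 mm tall, walls 3 mm, open top; with a yellow and green sponge, none above 46 mm. Its lid's plug fits inside with 4.5 mm to spare each side; seated, its plate is on the rim and the lid's origin is 52 mm above the bin's. Origin: centre of the underside, on the tray floor 12 mm above the bench.
- oblong_bin: Loose oblong clear acrylic bin, about 0.5 kg: 124 (own x) x 76 mm (own y) outside, 60 mm tall, walls 3 mm, open top; with dishwasher tablets, none above 46 mm. Its lid's plug fits inside with 4.5 mm to spare each side; seated, its plate is on the rim and the lid's origin is 52 mm above the bin's. Origin: centre of the underside, on the tray floor 12 mm above the bench.
- strainer: A steel sink strainer lying among the lids: a thin round flange, 82 mm in diameter, 45 mm tall with its small knob of 18 mm diameter. It belongs to no bin. Loose. Origin: centre of its underside.
- funnel: A small aluminium funnel standing mouth down among the bins: 74 mm in diameter at the foot, 88 mm tall with the spout pointing up. Loose. Origin: centre of its underside.
Things that resemble listed ones, but are neither listed nor needed, are in the scene too. What is shaped like the round_bin but turquoise is not meant.

How it is judged:
By the outcome, as a careful person would: the job done as asked, in the order asked, and still so for the second after the job is handed in, with the robot touching nothing.
It also fails if it takes over 128 s, if anything falls off the work surface, if the arm or the gripper's body presses on something with over 40 N, if the wrist force passes 120 N, or if a joint passes its speed limit or range.

ROBOT

A 6-joint arm with a two-finger parallel gripper is mounted at the origin on the work surface. World frame = base frame: x ahead of the robot, y to its left, z up, the work surface at z = 0. Lengths are in m, angles in rad, forces in N, time in s.
With the tool pointing down it reaches from about 0.275 to 0.825 m from the base axis. Payload 4.9 kg.
Tool frame: the origin (TCP) lies at the very end of the fingers, on their centre line; the grasp point (between the pads) lies 19 mm behind it (manip.hold_point_z is the distance from the TCP to the grasp point, in m); z points along the fingers, y is the line along which they close (so a half turn about z gives the same grasp; the last joint's range is limited). The gripper opens to 85 mm and grips with 20 to 120 N. Pads are 22 mm wide; open, the fingers measure 114 mm over their backs; the gripper's body (76 mm by 85 mm) begins 54 mm behind the grasp point. The pads swing forward as they close: fully open they stand 13 mm farther back than shut.
Start: joints at [-1.462, 0.326, -0.193, 1.052, 0, 1.437], TCP at [0.132, -0.534, 0.231] pointing down, gripper open.
Joint ranges: [-2.65, 2.65], [-0.97, 1.79], [-1.3, 1.35], [-1.93, 2.1], [-1.47, 1.37], [-3.14, 3.14]. Speed limits (rad/s): [2.57, 2.57, 3.14, 3.14, 3.14, 3.14].

INTERFACE

Orientations are given as a rotation vector (axis times angle).
In Python, from bench import manip gives the robot as it stands.
- The arm moves only by the tool play_rows, never from a script. Its arguments are lists of equal length, an entry for each row: "offset": the shift along the tool's x, y, z in mm, a list of three; "yaw": the turn about the tool's z in degrees; "hand": the opening, from 0 (shut) to 1 (fully open). A call has exactly 8 rows; each row shifts and turns the commanded pose from where the row before left it, along the tool's axes as they then stand; what a row does not reach is not made up. A row lasts 1/8 s, in which the tool goes at most 62.5 mm and 10.7 degrees, less where a joint would pass 70% of its speed; a pose out of reach is approached as far as the arm can. A call with a gripper value outside its range is refused whole. The fingers move at their own pace and stop on an object; "grip_force" is the grip in N (left out, the last holds). Time passes only in rows, so rows that do not move let the fingers close, or fill a call up. It gives the time, the measured TCP pose, the force, the opening and the grip force at its end, in the units of the state.
- manip.sense(): the state, without advancing time (a new reading comes with each control period).
- manip.capture(name): name is "scene" or "side" or "wrist"; returns a dict with "frame" (384x512x3 uint8, red, green, blue), "range_z" (384x512 float32, m along the optical axis (not along the pixel's ray), 0 where there is no reading), "fx", "fy", "cx", "cy" (pixels), "R" (3x3) and "t" (3): a world point X has camera coordinates R X + t. Camera axes: x right, y down, z forward; pixel columns grow to the right and rows downward; lengths in m; the calibration is good to about 2 mm. A picture is of the moment at which its call begins.
- manip.job_done(): hands the job in; it is judged then, once.
The state is a dict: "time_s": time; "joint_positions": joint angles; "dq": joint speeds; "joint_torque": joint torques, N m; "tcp_pos": TCP position; "ee_rot": TCP orientation; "ft_force": force on the tool from outside, world axes, zero at the start; "ft_torque": the same for the moment, N m; "width": finger opening in m; "grasp_force": force on a finger pad.
Only numpy, scipy, OpenCV 4.12 (cv2) and the standard library are available. Lean on these libraries where they do the work, as an engineer would, in place of code of your own. Each camera call takes 0.05 s, during which the arm holds its last target. There are 200 camera calls.

## Working session

There is one attempt and no reset: what is moved stays moved. The work goes in short steps, Python scripts to look and compute and a tool call to move; the robot and the scene stay as the last step left them, time stands still between calls to the robot, and variables do not carry over. Pictures are saved under pics/ and viewed, at most 14 in all, crops included, and the job is handed in when it is done.

Besides the shell and the picture viewer there is one more tool, called after "Emit:" as name(argument=value, ...) on one line, values as JSON. play_rows: Moves the arm, as the interface text tells. Its arguments: {"type":"object","properties":{"offset":{"type":"array","items":{"type":"array","items":{"type":"number"}}},"yaw":{"type":"array","items":{"type":"number"}},"hand":{"type":"array","items":{"type":"number"}},"grip_force":{"type":"number"}},"required":["offset","yaw","hand"]}

```bash
mkdir -p pics; ls; cat > h.py <<'E'
import numpy as np, cv2
from bench import manip
def cap(n,save=None):
    c=manip.capture(n)
    np.savez(f'{save or n}.npz',**c)
    if save: cv2.imwrite(f'pics/{save}.png',c['frame'][:,:,::-1])
    return c
def load(n): return dict(np.load(f'{n}.npz'))
def cloud(c):
    v,u=np.mgrid[:384,:512]; z=c['range_z']
    P=np.stack([(u-c['cx'])/c['fx']*z,(v-c['cy'])/c['fy']*z,z],-1)
    return (P-c['t'])@c['R']
def ray(c,u,v,h):
    d=np.array([(u-c['cx'])/c['fx'],(v-c['cy'])/c['fy'],1])@c['R']
    o=-c['R'].T@c['t']; return o+d*(h-o[2])/d[2]
E
python3 - <<'E'
from h import *
for n in('scene','side','wrist'):
    c=cap(n,n+'0'); print(n,-c['R'].T@c['t'],c['R'][2])
s=manip.sense(); print(s['time_s'],s['tcp_pos'],s['ee_rot'],s['width'],manip.hold_point_z)
a=cv2.imread('pics/scene0.png');b=cv2.imread('pics/side0.png')
cv2.imwrite('pics/both0.png',cv2.resize(np.vstack([a,b]),(800,1200))[:600]);
E
```

```text
pics
scene [1.18556782 0.77312512 1.06116783] [-0.51055973 -0.52027651 -0.68457367]
side [0.1301373  0.91118977 0.76732455] [ 0.2476718  -0.76722277 -0.59163156]
wrist [ 0.19870888 -0.51773816  0.37348251] [-0.26234301 -0.06379721 -0.96286347]
0.15 [ 0.1322145  -0.53339615  0.2306648 ] [-3.11707581e+00 -3.80322228e-01 -6.91919435e-05] 0.085432071586882 0.0187
```

View pics/scene0.png

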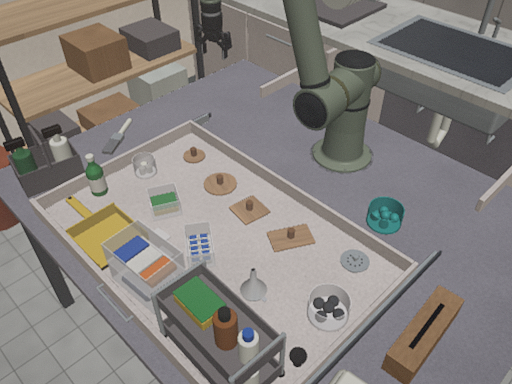

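View pics/side0.png

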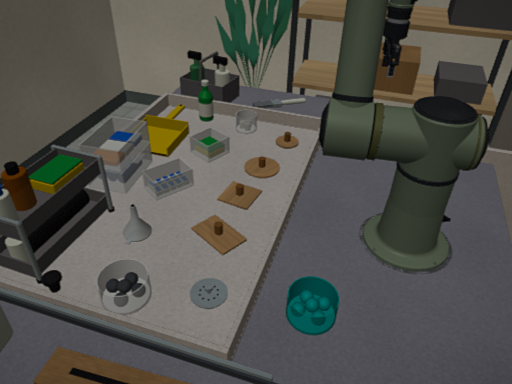

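The scene view shows four lids: small at (193,153), round at (220,183), square at (250,209) and oblong at (291,236). The strainer is at (355,261) and the funnel at (254,285).

The bins that fit the description are small (145,165), square (164,199, sponge), oblong (200,243, blue tablets) and round (328,308, grey balls). The one at (385,215) is turquoise, so it isn't meant. I'll measure, and confirm on one crop.

```bash
python3 - <<'E'
from h import *
for n in('scene0','side0'):
    c=load(n); f=c['frame']; P=cloud(c); hsv=cv2.cvtColor(f,cv2.COLOR_RGB2HSV)
    m=((hsv[...,0]>5)&(hsv[...,0]<20)&(hsv[...,1]>70)&(P[...,2]>.02)&(P[...,2]<.034)&(P[...,0]>.1)).astype(np.uint8)
    k,l,s,ce=cv2.connectedComponentsWithStats(m)
    for i in range(1,k):
        if s[i,4]>150:
            Q=P[l==i]; r=cv2.minAreaRect((Q[:,:2]*1000).astype(np.float32)); print(n,'lid',ce[i].round(),s[i,4],'c',np.round(r[0]),'sz',np.round(r[1]),'ang',round(r[2],1),'z',Q[:,2].mean().round(4))
    # bin rims by depth
    mz=((abs(P[...,2]-.072)<.004)).astype(np.uint8); mz=cv2.morphologyEx(mz,cv2.MORPH_CLOSE,np.ones((3,3)))
    k,l,s,ce=cv2.connectedComponentsWithStats(mz)
    for i in range(1,k):
        if s[i,4]>40:
            Q=P[l==i]; r=cv2.minAreaRect((Q[:,:2]*1000).astype(np.float32)); print(n,'rim',ce[i].round(),s[i,4],'c',np.round(r[0]),'sz',np.round(r[1]),'ang',round(r[2],1))
    # strainer/funnel
a=load('scene0')['frame'][120:345,110:410,::-1]
cv2.imwrite('pics/crop1.png',cv2.resize(a,(800,600),interpolation=cv2.INTER_CUBIC))
c=load('scene0');P=cloud(c)
for u,v in((355,261),(254,285),(193,153),(220,181),(250,207),(291,234),(145,165),(164,199),(200,243),(328,308),(210,275),(275,340),(95,180),(143,235)): print(u,v,P[v,u].round(3))
E
```

```text
scene0 lid [194. 156.] 195 c [ 410. -345.] sz [75. 71.] ang 86.6 z 0.0276
scene0 lid [220. 184.] 502 c [ 444. -165.] sz [106. 103.] ang 49.1 z 0.0277
scene0 lid [249. 210.] 559 c [459.  -8.] sz [98. 97.] ang 82.3 z 0.0276
scene0 lid [290. 238.] 764 c [456. 164.] sz [ 79. 124.] ang 60.9 z 0.0275
scene0 rim [256.  23.] 80 c [-478. -922.] sz [293.  28.] ang 88.6
scene0 rim [330.  49.] 57 c [330. 126.] sz [2145.   60.] ang 35.5
scene0 rim [340. 147.] 84 c [50. 18.] sz [ 36. 118.] ang 16.5
scene0 rim [ 66. 154.] 54 c [ 746. -619.] sz [71. 46.] ang 6.7
scene0 rim [143. 158.] 77 c [ 574. -405.] sz [79. 74.] ang 54.6
scene0 rim [ 49. 170.] 148 c [1047.   75.] sz [1411.  194.] ang 70.9
scene0 rim [ 28. 169.] 55 c [ 874. -626.] sz [28. 58.] ang 83.1
scene0 rim [ 97. 181.] 42 c [ 749. -410.] sz [24. 53.] ang 58.5
scene0 rim [162. 195.] 152 c [ 634. -212.] sz [102.  92.] ang 64.1
scene0 rim [198. 238.] 172 c [673.   9.] sz [131.  76.] ang 56.1
scene0 rim [331. 299.] 180 c [868. 552.] sz [767. 107.] ang 26.9
scene0 rim [425. 328.] 2777 c [763. 659.] sz [871.  94.] ang 9.0
side0 lid [287. 142.] 20
[... 874 characters left out ...]
 [526. 599.] sz [148. 998.] ang 43.3
side0 rim [408. 233.] 176 c [ 8. 42.] sz [ 59. 137.] ang 78.8
side0 rim [ 17. 250.] 48 c [841. 415.] sz [36. 12.] ang 25.0
side0 rim [122. 278.] 293 c [353. 619.] sz [107. 727.] ang 45.7
side0 rim [ 94. 371.] 2982 c [328. 689.] sz [194. 563.] ang 60.6
355 261 [0.401 0.357 0.035]
254 285 [0.665 0.226 0.05 ]
193 153 [ 0.413 -0.342  0.04 ]
220 181 [ 0.445 -0.16   0.04 ]
250 207 [0.465 0.003 0.045]
291 234 [0.46  0.17  0.047]
145 165 [ 0.59  -0.371  0.069]
164 199 [ 0.63  -0.218  0.042]
200 243 [ 0.661 -0.004  0.029]
328 308 [0.583 0.408 0.05 ]
210 275 [0.777 0.192 0.162]
275 340 [0.804 0.431 0.19 ]
95 180 [ 0.754 -0.405  0.083]
143 235 [ 0.788 -0.087  0.096]
```

View pics/crop1.png

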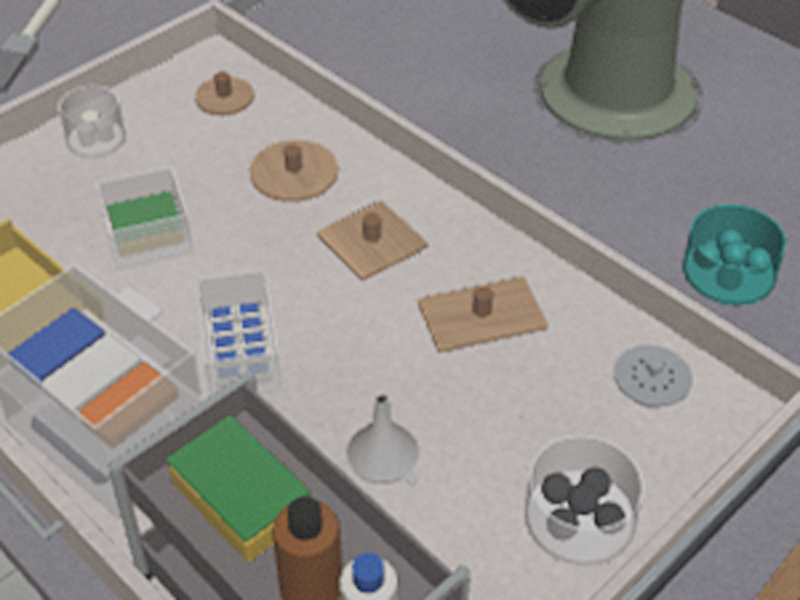

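View pics/wrist0.png

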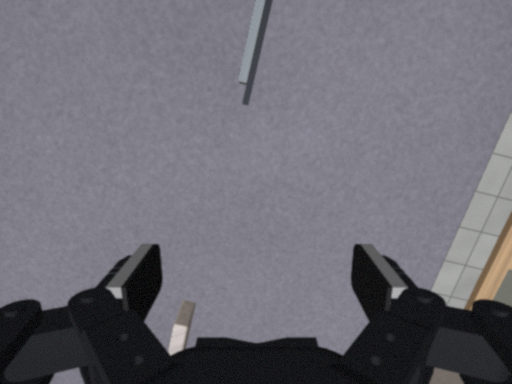

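The crop confirms all four bins, the lids, the steel strainer at crop (653,375), the funnel at (382,440) and the turquoise bin off to the right (735,250). The wrist view shows only the bench. I'll write a move planner and start with a close look at the small bin.

```bash
cat >> h.py <<'E'
from scipy.spatial.transform import Rotation as Ro
def phi(s=None):
    s=s or manip.sense(); R=Ro.from_rotvec(s['ee_rot']).as_matrix(); return np.degrees(np.arctan2(R[1,0],R[0,0]))
def go(x,y,z,ph=None,n=8,start=None):
    "offset per row for an even straight move of n rows; returns end for chaining"
    s=manip.sense(); p0=np.array(s['tcp_pos'])*1000; f0=phi(s)
    if start is not None: p0,f0=np.array(start[:3],float),start[3]
    ph=f0 if ph is None else ph; d=(np.array([x,y,z])-p0)/n; dy=-(ph-f0)/n
    out=[]
    for i in range(n):
        a=np.radians(f0-dy*i); out.append([round(float(d[0]*np.cos(a)+d[1]*np.sin(a)),1),round(float(d[0]*np.sin(a)-d[1]*np.cos(a)),1),round(float(-d[2]),1)])
    print('offset',out,'yaw/row',round(dy,2)); return [x,y,z,ph]
def st():
    s=manip.sense(); print('t',round(s['time_s'],2),'tcp',np.round(np.array(s['tcp_pos'])*1000,1),'phi',round(phi(s),1),'w',round(s['width']*1000,1),'F',np.round(s['ft_force'],1),'gf',round(s['grasp_force'],1),'j',np.round(s['joint_positions'],2)); return s
E
python3 - <<'E'
from h import *
st(); print(load('wrist0')['fx'])
go(575,-404,200,45,n=8*2)
E
```

```text
t 0.15 tcp [ 132.2 -533.4  230.7] phi 13.9 w 85.4 F [-0.3  0.9  0.2] gf 0.0 j [-1.46  0.33 -0.19  1.05  0.    1.44]
319.3208374750981
offset [[28.8, -1.2, 1.9], [28.8, -0.2, 1.9], [28.8, 0.8, 1.9], [28.8, 1.7, 1.9], [28.7, 2.7, 1.9], [28.6, 3.7, 1.9], [28.5, 4.6, 1.9], [28.3, 5.6, 1.9], [28.1, 6.6, 1.9], [27.8, 7.5, 1.9], [27.6, 8.5, 1.9], [27.3, 9.4, 1.9], [26.9, 10.3, 1.9], [26.6, 11.2, 1.9], [26.2, 12.1, 1.9], [25.7, 13.0, 1.9]] yaw/row -1.94
```

Emit:
play_rows(offset=[[29,-1,2],[29,0,2],[29,1,2],[29,2,2],[29,3,2],[29,4,2],[28,5,2],[28,6,2]], yaw=[-2,-2,-2,-2,-2,-2,-2,-2], hand=[1,1,1,1,1,1,1,1])

```text
time_s: 1.15
tcp_pos: [0.3557, -0.4698, 0.2149]
ee_rot: [-3.034, -0.812, 0.0]
ft_force: [0.6, -0.4, 0.5]
width: 0.0852
grasp_force: 0.0
```

Emit:
play_rows(offset=[[28,7,2],[28,8,2],[28,9,2],[27,9,2],[27,10,2],[27,11,2],[26,12,2],[26,13,2]], yaw=[-2,-2,-2,-2,-2,-2,-2,-2], hand=[1,1,1,1,1,1,1,1])

```text
time_s: 2.15
tcp_pos: [0.5771, -0.4026, 0.1987]
ee_rot: [-2.891, -1.227, 0.001]
ft_force: [-0.5, 0.8, 0.5]
width: 0.0852
grasp_force: 0.0
```

```bash
python3 - <<'E'
from h import *
st(); c=cap('wrist','w_small')
P=cloud(c); print(np.percentile(P[...,2],[1,50,99]))
m=(abs(P[...,2]-.072)<.004).astype(np.uint8); print(m.sum())
E
```

```text
t 2.15 tcp [ 577.1 -402.6  198.7] phi 46.0 w 85.2 F [-0.5  0.8  0.5] gf 0.0 j [-0.71  0.64  0.23  1.16 -0.    1.63]
[-0.00060394  0.01305528  0.29197362]
2320
```

View pics/w_small.png

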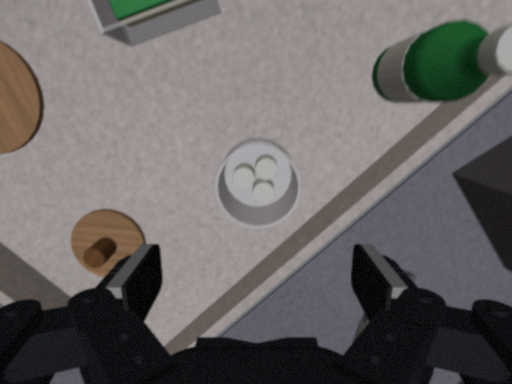

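The wrist view has the small bin in the middle, rim centre about (259,183). The small lid is at lower left (107,243), with its knob. Next I'll fit the rims from depth.

```bash
cat >> h.py <<'E'
from scipy.optimize import least_squares
def blob(c,g,r,z,tol=.004):
    P=cloud(c); m=(abs(P[...,2]-z)<tol)&(np.hypot(P[...,0]-g[0]/1e3,P[...,1]-g[1]/1e3)<r/1e3); return P[m][:,:2]*1000
def circ(Q,r):
    f=least_squares(lambda p:np.hypot(Q[:,0]-p[0],Q[:,1]-p[1])-p[2],[*Q.mean(0),r],loss='soft_l1',f_scale=1.)
    return f.x.round(1),len(Q)
def rect(Q): r=cv2.minAreaRect(Q.astype(np.float32)); return np.round(r[0],1),np.round(r[1],1),round(r[2],1),len(Q)
E
python3 - <<'E'
from h import *
c=load('w_small')
print('bin',circ(blob(c,(575,-404),50,.072),37))
print('bin rect',rect(blob(c,(575,-404),50,.072)))
Q=blob(c,(408,-344),55,.028,.003); print('lid',cv2.minEnclosingCircle(Q.astype(np.float32)))
print('knob',rect(blob(c,(408,-344),30,.057,.004)))
print('sqbin',rect(blob(c,(635,-211),75,.072)))
for n in('scene0','side0'):
    c=load(n); print(n,circ(blob(c,(575,-404),50,.072),37),'round bin',circ(blob(c,(600,405),80,.072),54), 'knobs',[rect(blob(c,g,30,.056,.004))[0] for g in((408,-344),(442,-165),(458,-8),(455,164))])
    Q=blob(c,(600,400),60,.072); print(rect(Q))
go(408,-344,150,60,n=4)
E
```

```text
bin (array([ 575.8, -405.9,   36. ]), 1017)
bin rect (array([ 575.4, -406.2]), array([75.3, 74.9]), 32.6, 1017)
lid ((407.7037658691406, -349.1341552734375), 40.25764083862305)
knob (array([ 408.8, -348.6]), array([20.8, 20.6]), 45.4, 398)
sqbin (array([ 614.3, -240.3]), array([25.3, 78.6]), 63.3, 806)
scene0 (array([ 575.1, -403.4,   36.3]), 62) round bin (array([574.6, 403.1,  52.1]), 175) knobs [array([ 405.2, -346. ]), array([ 441.8, -165.5]), array([457. ,  -7.4]), array([453.5, 163.1])]
(array([597.8, 400.8]), array([107.7,  60.8]), 83.2, 93)
side0 (array([ 574.8, -402.8,   36.5]), 59) round bin (array([572.8, 404. ,  52.2]), 277) knobs [array([ 407.3, -344.6]), array([ 437.7, -166.2]), array([456.8,  -4.8]), array([453.1, 163.6])]
(array([599. , 399.7]), array([108.4,  58.1]), 81.5, 141)
offset [[-19.6, -40.9, 12.0], [-17.1, -42.0, 12.0], [-14.5, -43.0, 12.0], [-11.9, -43.8, 12.0]] yaw/row -3.45
```

```bash
python3 - <<'E'
from h import *
e=go(408,-348,110,n=8); e=go(408,-348,33,n=8,start=e); e=go(408,-348,180,n=4,start=e);e=go(575.5,-405,180,n=4,start=e); go(575.5,-405,90,n=8,start=e)
E
```

```text
offset [[-10.1, -20.1, 11.0], [-10.1, -20.1, 11.0], [-10.1, -20.1, 11.0], [-10.1, -20.1, 11.0], [-10.1, -20.1, 11.0], [-10.1, -20.1, 11.0], [-10.1, -20.1, 11.0], [-10.1, -20.1, 11.0]] yaw/row -0.0
offset [[0.0, 0.0, 9.6], [0.0, 0.0, 9.6], [0.0, 0.0, 9.6], [0.0, 0.0, 9.6], [0.0, 0.0, 9.6], [0.0, 0.0, 9.6], [0.0, 0.0, 9.6], [0.0, 0.0, 9.6]] yaw/row -0.0
offset [[0.0, 0.0, -36.8], [0.0, 0.0, -36.8], [0.0, 0.0, -36.8], [0.0, 0.0, -36.8]] yaw/row -0.0
offset [[18.7, 40.1, -0.0], [18.7, 40.1, -0.0], [18.7, 40.1, -0.0], [18.7, 40.1, -0.0]] yaw/row -0.0
offset [[0.0, 0.0, 11.2], [0.0, 0.0, 11.2], [0.0, 0.0, 11.2], [0.0, 0.0, 11.2], [0.0, 0.0, 11.2], [0.0, 0.0, 11.2], [0.0, 0.0, 11.2], [0.0, 0.0, 11.2]] yaw/row -0.0
```

Emit:
play_rows(offset=[[-10,-20,11],[-10,-20,11],[-10,-20,11],[-10,-20,11],[-10,-20,11],[-10,-20,11],[-10,-20,11],[-11,-21,12]], yaw=[0,0,0,0,0,0,0,0], hand=[0.7,0.7,0.7,0.7,0.7,0.7,0.7,0.7])

```text
time_s: 3.2
tcp_pos: [0.4036, -0.3489, 0.1098]
ee_rot: [-2.893, -1.225, 0.0]
ft_force: [-0.0, -0.1, -0.4]
width: 0.06
grasp_force: 0.0
```

Emit:
play_rows(offset=[[0,0,18],[0,0,18],[0,0,18],[0,0,15],[0,0,7],[0,0,0],[0,0,0],[0,0,0]], yaw=[0,0,0,0,0,0,0,0], hand=[0.6,0.6,0.6,0.6,0.6,0.6,0.2,0], grip_force=50)

```text
time_s: 4.2
tcp_pos: [0.4049, -0.3497, 0.0351]
ee_rot: [2.892, 1.225, 0.001]
ft_force: [0.4, 0.7, 1.6]
width: 0.0204
grasp_force: 48.8
```

Emit:
play_rows(offset=[[0,0,0],[0,0,0],[0,0,0],[0,0,0],[0,0,0],[0,0,0],[0,0,-10],[0,0,-20]], yaw=[0,0,0,0,0,0,0,0], hand=[0,0,0,0,0,0,0,0])

```text
time_s: 5.2
tcp_pos: [0.4037, -0.3484, 0.0641]
ee_rot: [-2.891, -1.224, 0.001]
ft_force: [-0.6, 0.1, -0.1]
width: 0.0202
grasp_force: 48.9
```

Emit:
play_rows(offset=[[0,0,-30],[0,0,-40],[0,0,-40],[0,0,-10],[0,0,0],[0,0,0],[0,0,0],[0,0,0]], yaw=[0,0,0,0,0,0,0,0], hand=[0,0,0,0,0,0,0,0])

```text
time_s: 6.2
tcp_pos: [0.4041, -0.3488, 0.1834]
ee_rot: [-2.891, -1.225, 0.001]
ft_force: [0.9, -0.7, 0.1]
width: 0.0204
grasp_force: 49.0
```

```bash
cat >> h.py <<'E'
def held(name,r=80,tol=.005):
    "held plate seen by the wrist camera: tool-frame x,y (mm)"
    s=st(); c=cap('wrist',name); R=Ro.from_rotvec(s['ee_rot']).as_matrix(); P=(cloud(c)-np.array(s['tcp_pos']))@R*1000
    hsv=cv2.cvtColor(c['frame'],cv2.COLOR_RGB2HSV)
    m=(hsv[...,0]>5)&(hsv[...,0]<22)&(hsv[...,1]>60)&(abs(P[...,0])<r)&(abs(P[...,1])<r)&(P[...,2]>-4)&(P[...,2]<14)
    Q=P[m]; print('z',np.median(Q[:,2]).round(1)); Q=Q[abs(Q[:,2]-np.median(Q[:,2]))<3][:,:2]
    print('span',Q.min(0).round(1),Q.max(0).round(1),'rect',rect(Q),'circ',np.round(cv2.minEnclosingCircle(Q.astype(np.float32))[0],1)); return Q
E
python3 - <<'E'
from h import *
Q=held('w_heldS')
e=go(575.5,-405,182,n=4); go(575.5,-405,90,n=8,start=e)
E
```

```text
t 6.2 tcp [ 404.1 -348.8  183.4] phi 45.9 w 20.4 F [ 0.9 -0.7  0.1] gf 49.0 j [-0.85  0.34 -0.31  0.93  0.    1.49]
z 6.8
span [-36.2 -38.6] [42.4 39.3] rect (array([4.8, 0. ]), array([76.5, 74.8]), 49.3, 10793) circ [3.1 0.8]
offset [[19.7, 40.5, 0.4], [19.7, 40.5, 0.4], [19.7, 40.5, 0.4], [19.7, 40.5, 0.4]] yaw/row -0.0
offset [[0.0, 0.0, 11.5], [0.0, 0.0, 11.5], [0.0, 0.0, 11.5], [0.0, 0.0, 11.5], [0.0, 0.0, 11.5], [0.0, 0.0, 11.5], [0.0, 0.0, 11.5], [0.0, 0.0, 11.5]] yaw/row -0.0
```

View pics/w_heldS.png

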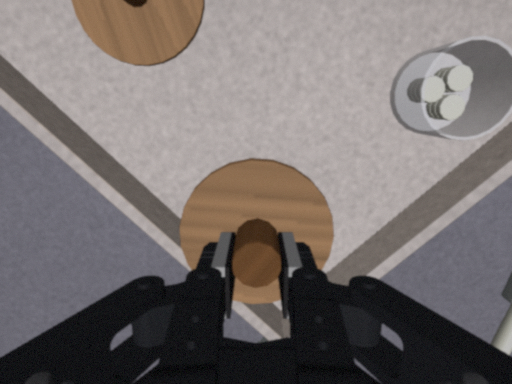

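The small lid is held level and centred at (257,230), 3 mm ahead in tool x. I'll aim for TCP (573,-407.5).

Emit:
play_rows(offset=[[9.4,20.3,0],[9.4,20.3,0],[9.4,20.3,0],[9.4,20.3,0],[9.4,20.3,0],[9.4,20.3,0],[9.4,20.3,0],[9.4,20.3,0]], yaw=[0,0,0,0,0,0,0,0], hand=[0,0,0,0,0,0,0,0])

```text
time_s: 7.25
tcp_pos: [0.574, -0.4083, 0.1837]
ee_rot: [-2.892, -1.225, 0.0]
ft_force: [0.5, 0.2, -1.1]
width: 0.02
grasp_force: 49.0
```

Emit:
play_rows(offset=[[0,0,20],[0,0,20],[0,0,18],[0,0,10],[0,0,5],[0,0,0],[0,0,0],[0,0,0]], yaw=[0,0,0,0,0,0,0,0], hand=[0,0,0,0,0,0,0,0])

```text
time_s: 8.25
tcp_pos: [0.5738, -0.4085, 0.1121]
ee_rot: [2.892, 1.225, 0.001]
ft_force: [0.5, 0.8, -1.1]
width: 0.0203
grasp_force: 49.1
```

```bash
python3 - <<'E'
from h import *
st(); go(573,-407.5,88,n=8)
a=cap('side','s1');b=cap('scene','c1')
x=a['frame'][70:150,200:310,::-1];y=b['frame'][115:195,95:205,::-1]
cv2.imwrite('pics/v1.png',cv2.resize(np.hstack([x,y]),(800,290),interpolation=cv2.INTER_CUBIC))
E
```

```text
t 8.25 tcp [ 573.8 -408.5  112.1] phi 45.9 w 20.3 F [ 0.5  0.8 -1.1] gf 49.1 j [-0.72  0.7   0.11  0.98  0.    1.62]
offset [[0.0, -0.2, 3.0], [0.0, -0.2, 3.0], [0.0, -0.2, 3.0], [0.0, -0.2, 3.0], [0.0, -0.2, 3.0], [0.0, -0.2, 3.0], [0.0, -0.2, 3.0], [0.0, -0.2, 3.0]] yaw/row -0.0
```

View pics/v1.png

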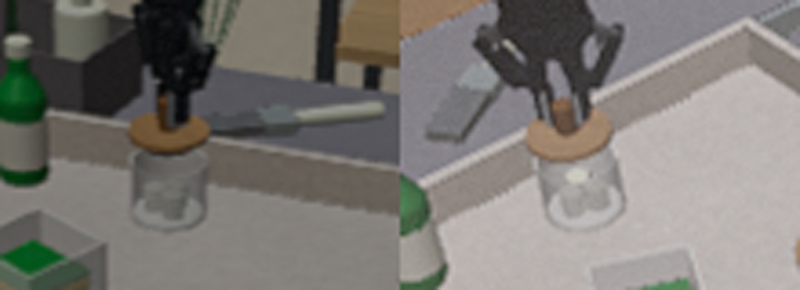

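The lid hovers over the small bin in both views and looks centred. I'll check the offset with the same fixed cameras that measured the rim.

```bash
cat >> h.py <<'E'
def fixed(n,g,z,r=75):
    c=load(n); P=cloud(c); hsv=cv2.cvtColor(c['frame'],cv2.COLOR_RGB2HSV)
    m=(hsv[...,0]>5)&(hsv[...,0]<22)&(hsv[...,1]>60)&(abs(P[...,2]-z)<.005)&(np.hypot(P[...,0]-g[0]/1e3,P[...,1]-g[1]/1e3)<r/1e3)
    Q=P[m][:,:2]*1000; print(n,'rect',rect(Q),'circ',np.round(cv2.minEnclosingCircle(Q.astype(np.float32))[0],1),'z',P[m][:,2].mean().round(4))
E
python3 - <<'E'
from h import *
for n in('s1','c1'): fixed(n,(575,-405),.105,55)
E
```

```text
s1 rect (array([ 575.1, -400.5]), array([77.2, 75.2]), 4.8, 159) circ [ 575.9 -403.5] z 0.105
c1 rect (array([ 579.6, -396.8]), array([64.6, 74.4]), 63.6, 193) circ [ 577.7 -400.3] z 0.1048
```

Emit:
play_rows(offset=[[0,0,6],[0,0,6],[0,0,5],[0,0,4],[0,0,3],[0,0,1],[0,0,0],[0,0,0]], yaw=[0,0,0,0,0,0,0,0], hand=[0,0,0,0,0,0,0,0])

```text
time_s: 9.35
tcp_pos: [0.5734, -0.4081, 0.0871]
ee_rot: [2.893, 1.225, 0.0]
ft_force: [-2.9, 2.9, 5.8]
width: 0.0202
grasp_force: 49.6
```

Emit:
play_rows(offset=[[0,0,0],[0,0,0],[0,0,0],[0,0,-5],[0,0,-20],[0,0,-30],[0,0,-30],[0,0,-30]], yaw=[0,0,0,0,0,0,0,0], hand=[0.6,0.6,0.6,0.6,0.6,0.6,0.6,0.6])

```text
time_s: 10.35
tcp_pos: [0.5735, -0.4082, 0.2026]
ee_rot: [2.892, 1.225, 0.0]
ft_force: [0.5, 0.5, 0.1]
width: 0.0514
grasp_force: 0.0
```

```bash
python3 - <<'E'
from h import *
st(); c=cap('wrist','w_p1'); print(circ(blob(c,(575,-405),60,.080),39)); P=cloud(c)
m=(np.hypot(P[...,0]-.575,P[...,1]+.405)<.036)&(P[...,2]<.09)&(P[...,2]>.06); Q=P[m]
A=np.c_[Q[:,:2],np.ones(len(Q))]; print('tilt',np.linalg.lstsq(A,Q[:,2],rcond=None)[0],np.median(Q[:,2]))
go(635,-211,205,n=8)
E
```

```text
t 10.35 tcp [ 573.5 -408.2  202.6] phi 45.9 w 51.4 F [0.5 0.5 0.1] gf 0.0 j [-0.72  0.64  0.24  1.17 -0.    1.62]
(array([ 575.6, -407.1,   29.2]), 5646)
tilt [0.00147181 0.00058835 0.07976522] 0.08033046675959951
offset [[23.0, -11.9, 0.3], [23.0, -11.9, 0.3], [23.0, -11.9, 0.3], [23.0, -11.9, 0.3], [23.0, -11.9, 0.3], [23.0, -11.9, 0.3], [23.0, -11.9, 0.3], [23.0, -11.9, 0.3]] yaw/row -0.0
```

Seated: the plate is flat at z = 80.3 mm with no tilt. Next is the square bin.

Emit:
play_rows(offset=[[23,-12,0],[23,-12,0],[23,-12,0],[23,-12,0],[23,-12,0],[23,-12,0],[23,-12,0],[23,-12,0]], yaw=[0,0,0,0,0,0,0,0], hand=[1,1,1,1,1,1,1,1])

```text
time_s: 11.4
tcp_pos: [0.6329, -0.2073, 0.2012]
ee_rot: [-2.893, -1.226, -0.0]
ft_force: [-0.3, -0.8, -0.1]
width: 0.0856
grasp_force: 0.0
```

```bash
python3 - <<'E'
from h import *
st(); c=cap('wrist','w_sq')
print('sqbin',rect(blob(c,(635,-211),75,.072)))
print('sqlid',rect(blob(c,(457,-8),75,.028,.003)),'knob',rect(blob(c,(457,-7),30,.057,.004)))
print('rlid',rect(blob(c,(442,-165),60,.028,.003)),'knob',rect(blob(c,(442,-165),30,.057,.004)))
print('oblbin',rect(blob(c,(673,9),75,.072)))
e=go(458,-6,120,n=8)
E
```

```text
t 11.4 tcp [ 632.9 -207.3  201.2] phi 45.9 w 85.6 F [-0.3 -0.8 -0.1] gf 0.0 j [-0.43  0.56  0.1   1.11  0.    1.91]
sqbin (array([ 635.6, -212.6]), array([92.6, 92.1]), 64.3, 1701)
sqlid (array([477. , -41.9]), array([119.3,  59.4]), 34.0, 3679) knob (array([0., 0.]), array([0., 0.]), 0.0, 0)
rlid (array([ 445. , -144.3]), array([ 61.3, 111.2]), 82.6, 3710) knob (array([ 441.9, -165.6]), array([22.7, 16. ]), 3.3, 287)
oblbin (array([646.7, -32.1]), array([30.4, 77. ]), 55.7, 933)
offset [[2.6, -33.0, 10.2], [2.6, -33.0, 10.2], [2.6, -33.0, 10.2], [2.6, -33.0, 10.2], [2.6, -33.0, 10.2], [2.6, -33.0, 10.2], [2.6, -33.0, 10.2], [2.6, -33.0, 10.2]] yaw/row -0.0
```

View pics/w_sq.png

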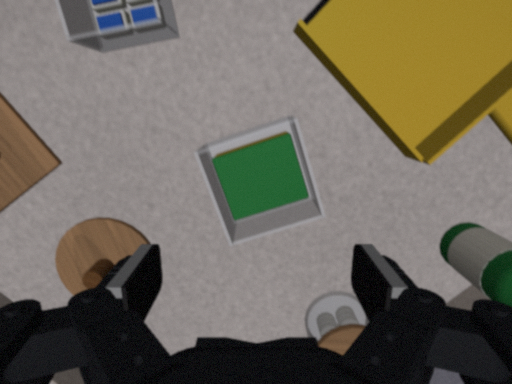

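The square bin with its sponge is centred at (260,178), axis 64.3°. Next is the square lid.

Emit:
play_rows(offset=[[3,-33,5],[3,-33,5],[3,-33,5],[3,-33,5],[3,-33,5],[3,-33,5],[3,-33,5],[2,-33,5]], yaw=[0,0,0,0,0,0,0,0], hand=[1,1,1,1,1,1,1,1])

```text
time_s: 12.45
tcp_pos: [0.4581, -0.0077, 0.1613]
ee_rot: [2.892, 1.226, 0.001]
ft_force: [0.7, 0.5, -0.4]
width: 0.0852
grasp_force: 0.0
```

```bash
python3 - <<'E'
from h import *
st(); c=cap('wrist','w_sql')
print('sqlid',rect(blob(c,(457,-8),75,.028,.003)),'knob',rect(blob(c,(457,-7),30,.057,.004)))
print('obllid',rect(blob(c,(454,164),85,.028,.003)),'knob',rect(blob(c,(454,164),30,.057,.004)))
k=rect(blob(c,(457,-7),30,.057,.004))[0]
e=go(*k,90,n=4);e=go(*k,33,n=4,start=e)
E
```

```text
t 12.45 tcp [458.1  -7.7 161.3] phi 45.9 w 85.2 F [ 0.7  0.5 -0.4] gf 0.0 j [-0.18  0.22 -0.53  0.82  0.    2.16]
sqlid (array([458., -10.]), array([95.4, 95.3]), 81.4, 10254) knob (array([458.3,  -9.5]), array([20.8, 21.1]), 39.8, 553)
obllid (array([453.1, 161.1]), array([ 79., 128.]), 61.4, 13298) knob (array([453.6, 160.9]), array([21., 22.]), 20.5, 885)
offset [[-0.1, 1.6, 17.6], [-0.1, 1.6, 17.6], [-0.1, 1.6, 17.6], [-0.1, 1.6, 17.6]] yaw/row -0.0
offset [[0.0, 0.0, 14.2], [0.0, 0.0, 14.2], [0.0, 0.0, 14.2], [0.0, 0.0, 14.2]] yaw/row -0.0
```

Emit:
play_rows(offset=[[0,0,30],[0,0,30],[0,0,30],[0,0,20],[0,0,12],[0,0,6],[0,0,0],[0,0,0]], yaw=[0,0,0,0,0,0,0,0], hand=[0.7,0.7,0.6,0.6,0.6,0.6,0.6,0])

```text
time_s: 13.5
tcp_pos: [0.4595, -0.0091, 0.0339]
ee_rot: [2.892, 1.225, 0.002]
ft_force: [-0.5, -0.2, 0.2]
width: 0.0341
grasp_force: 0.0
```

Emit:
play_rows(offset=[[0,0,0],[0,0,0],[0,0,0],[0,0,0],[0,0,-10],[0,0,-40],[0,0,-50],[0,0,-50]], yaw=[0,0,0,0,0,0,0,0], hand=[0,0,0,0,0,0,0,0])

```text
time_s: 14.5
tcp_pos: [0.4585, -0.009, 0.1852]
ee_rot: [2.893, 1.225, -0.0]
ft_force: [0.6, 0.4, -0.6]
width: 0.0206
grasp_force: 49.0
```

```bash
python3 - <<'E'
from h import *
Q=held('w_heldQ')
E
```

```text
t 14.5 tcp [458.5  -9.  185.2] phi 45.9 w 20.6 F [ 0.6  0.4 -0.6] gf 49.0 j [-0.18  0.2  -0.49  0.88 -0.    2.16]
z 5.8
span [-60.2 -64.5] [64. 66.] rect (array([-1.6,  0.6]), array([95.2, 95.4]), 54.4, 22481) circ [-0.8  0.7]
```

```bash
python3 - <<'E'
from h import *
e=go(636,-211.5,185,28.7,n=8)
E
```

```text
offset [[-3.0, 33.2, 0.8], [-1.8, 33.3, 0.8], [-0.5, 33.3, 0.8], [0.7, 33.3, 0.8], [2.0, 33.3, 0.8], [3.2, 33.2, 0.8], [4.5, 33.0, 0.8], [5.7, 32.8, 0.8]] yaw/row 2.15
```

Emit:
play_rows(offset=[[-3,33.2,0],[-1.8,33.3,0],[-0.5,33.3,0],[0.7,33.3,0],[2,33.3,0],[3.2,33.2,0],[4.5,33,0],[5.7,32.8,0]], yaw=[2.2,2.1,2.2,2.1,2.2,2.1,2.2,2.1], hand=[0,0,0,0,0,0,0,0])

```text
time_s: 15.55
tcp_pos: [0.6331, -0.2119, 0.1834]
ee_rot: [-3.044, -0.777, 0.0]
ft_force: [0.5, 1.2, -0.7]
width: 0.0204
grasp_force: 49.1
```

Emit:
play_rows(offset=[[0,0,20],[0,0,20],[0,0,20],[0,0,10],[0,0,3],[0,0,0],[0,0,0],[0,0,0]], yaw=[0,0,0,0,0,0,0,0], hand=[0,0,0,0,0,0,0,0])

```text
time_s: 16.55
tcp_pos: [0.6331, -0.2113, 0.111]
ee_rot: [3.043, 0.779, 0.001]
ft_force: [-0.1, -0.5, -1.2]
width: 0.0199
grasp_force: 49.2
```

```bash
python3 - <<'E'
from h import *
s=st(); z=s['tcp_pos'][2]-.0065; Q=held('w_sq2'); cap('side','s2');cap('scene','c2')
for n in('s2','c2'): fixed(n,(635,-211),z,70)
for n in('scene0','side0'):print(rect(blob(load(n),(635,-211),75,.072)))
go(636,-211.5,112,28.7)
E
```

```text
t 16.55 tcp [ 633.1 -211.3  111. ] phi 28.7 w 19.9 F [-0.1 -0.5 -1.2] gf 49.2 j [-0.43  0.63 -0.02  0.92 -0.    2.21]
t 16.55 tcp [ 633.1 -211.3  111. ] phi 28.7 w 19.9 F [-0.1 -0.5 -1.2] gf 49.2 j [-0.43  0.63 -0.02  0.92 -0.    2.21]
z 5.9
span [-60.5 -64.4] [64.2 65.3] rect (array([-1.1,  0.7]), array([94.6, 94.9]), 54.5, 22418) circ [-0.5  0.5]
s2 rect (array([ 630.9, -209.5]), array([98.1, 96.2]), 65.5, 398) circ [ 631.1 -210.2] z 0.1044
c2 rect (array([ 633.2, -209.9]), array([98.8, 92.2]), 63.8, 472) circ [ 634.  -208.6] z 0.1043
(array([ 634.7, -210.7]), array([98.7, 91.6]), 64.1, 130)
(array([ 635.8, -209.7]), array([96.2, 97.2]), 64.9, 137)
offset [[0.3, 0.2, -0.2], [0.3, 0.2, -0.2], [0.3, 0.2, -0.2], [0.3, 0.2, -0.2], [0.3, 0.2, -0.2], [0.3, 0.2, -0.2], [0.3, 0.2, -0.2], [0.3, 0.2, -0.2]] yaw/row 0.0
```

Shift about 3 mm in +x (tool [2.6, 1.6]), then lower 24 mm.

Emit:
play_rows(offset=[[1.3,0.8,0],[1.3,0.8,0],[0,0,8],[0,0,7],[0,0,5],[0,0,4],[0,0,0],[0,0,0]], yaw=[0,0,0,0,0,0,0,0], hand=[0,0,0,0,0,0,0,0])

```text
time_s: 17.7
tcp_pos: [0.6358, -0.2114, 0.0862]
ee_rot: [3.043, 0.779, 0.0]
ft_force: [0.6, 1.0, -0.4]
width: 0.0202
grasp_force: 49.3
```

Emit:
play_rows(offset=[[0,0,0],[0,0,0],[0,0,0],[0,0,-5],[0,0,-25],[0,0,-30],[0,0,-30],[0,0,-30]], yaw=[0,0,0,0,0,0,0,0], hand=[0.6,0.6,0.6,0.6,0.6,0.6,0.6,0.6])

```text
time_s: 18.7
tcp_pos: [0.6358, -0.2113, 0.2078]
ee_rot: [3.043, 0.779, 0.001]
ft_force: [0.7, -0.3, -0.1]
width: 0.0516
grasp_force: 0.0
```

```bash
cat >> h.py <<'E'
def tilt(c,g,r):
    P=cloud(c); m=(np.hypot(P[...,0]-g[0]/1e3,P[...,1]-g[1]/1e3)<r/1e3)&(P[...,2]<.095)&(P[...,2]>.06); Q=P[m]
    A=np.c_[Q[:,:2],np.ones(len(Q))]; print('tilt',np.linalg.lstsq(A,Q[:,2],rcond=None)[0][:2],'z',np.median(Q[:,2]))
E
python3 - <<'E'
from h import *
st(); c=cap('wrist','w_p2'); tilt(c,(635,-211),44); print(rect(blob(c,(635,-211),75,.080)))
e=go(673,9,205,50,n=8)
E
```

```text
t 18.7 tcp [ 635.8 -211.3  207.8] phi 28.7 w 51.6 F [ 0.7 -0.3 -0.1] gf 0.0 j [-0.43  0.57  0.12  1.13  0.    2.21]
tilt [ 2.13120542e-03 -7.48408178e-05] z 0.0803272890211275
(array([ 635. , -212.7]), array([95. , 95.3]), 64.2, 10624)
offset [[17.2, -22.1, 0.9], [18.2, -21.3, 0.9], [19.1, -20.4, 0.9], [20.1, -19.5, 0.9], [20.9, -18.6, 0.9], [21.8, -17.6, 0.9], [22.6, -16.5, 0.9], [23.3, -15.5, 0.9]] yaw/row -2.66
```

```bash
python3 - <<'E'
from h import *
for n in('scene0','side0'):
    P=cloud(load(n))
    for g in((673,9),(596,401)):
        d=np.hypot(P[...,0]-g[0]/1e3,P[...,1]-g[1]/1e3)
        for a,b in((0,.08),(.08,.1),(.1,.12),(.12,.14),(.14,.17),(.17,.2)):
            m=(d>=a)&(d<b)&(P[...,2]>.1); print(n,g,a,m.sum(), P[m][P[m][:,2].argmax()].round(3) if m.any() else '')
E
```

```text
scene0 (673, 9) 0 0 
scene0 (673, 9) 0.08 43 [ 0.766 -0.02   0.155]
scene0 (673, 9) 0.1 352 [ 0.779 -0.024  0.157]
scene0 (673, 9) 0.12 338 [0.78  0.084 0.159]
scene0 (673, 9) 0.14 759 [ 0.788 -0.079  0.158]
scene0 (673, 9) 0.17 1077 [0.778 0.164 0.191]
scene0 (596, 401) 0 0 
scene0 (596, 401) 0.08 0 
scene0 (596, 401) 0.1 0 
scene0 (596, 401) 0.12 0 
scene0 (596, 401) 0.14 0 
scene0 (596, 401) 0.17 632 [0.787 0.429 0.191]
side0 (673, 9) 0 0 
side0 (673, 9) 0.08 33 [0.761 0.02  0.154]
side0 (673, 9) 0.1 368 [ 0.782 -0.037  0.156]
side0 (673, 9) 0.12 224 [0.778 0.087 0.157]
side0 (673, 9) 0.14 348 [0.805 0.084 0.156]
side0 (673, 9) 0.17 672 [0.763 0.166 0.191]
side0 (596, 401) 0 0 
side0 (596, 401) 0.08 0 
side0 (596, 401) 0.1 0 
side0 (596, 401) 0.12 0 
side0 (596, 401) 0.14 0 
side0 (596, 401) 0.17 1027 [0.776 0.433 0.189]
```

Emit:
play_rows(offset=[[17,-22,0],[18,-21,0],[19,-20,0],[20,-19.5,0],[21,-18.5,0],[22,-17.5,0],[22.5,-16.5,0],[23,-15.5,0]], yaw=[-2.7,-2.7,-2.7,-2.7,-2.7,-2.7,-2.7,-2.7], hand=[1,1,1,1,1,1,1,1])

```text
time_s: 19.75
tcp_pos: [0.6708, 0.0095, 0.2064]
ee_rot: [2.842, 1.338, 0.001]
ft_force: [-0.1, 0.2, 0.0]
width: 0.0857
grasp_force: 0.0
```

```bash
python3 - <<'E'
from h import *
st(); c=cap('wrist','w_ob'); print(rect(blob(c,(673,9),75,.072)))
print(rect(blob(load('side0'),(673,9),75,.072)))
e=go(453.5,162,170,50,n=8)
E
```

```text
t 19.75 tcp [670.8   9.5 206.4] phi 50.4 w 85.7 F [-0.1  0.2  0. ] gf 0.0 j [-0.1   0.57  0.13  1.13  0.    2.17]
(array([673.4,   7. ]), array([124.4,  76.1]), 56.2, 1734)
(array([672.3,   9.4]), array([124.8,  82.5]), 56.5, 195)
offset [[-2.9, -32.8, 4.6], [-2.9, -32.8, 4.6], [-3.0, -32.8, 4.6], [-3.0, -32.8, 4.6], [-3.0, -32.8, 4.6], [-3.1, -32.8, 4.6], [-3.1, -32.8, 4.6], [-3.2, -32.8, 4.6]] yaw/row 0.08
```

View pics/w_ob.png

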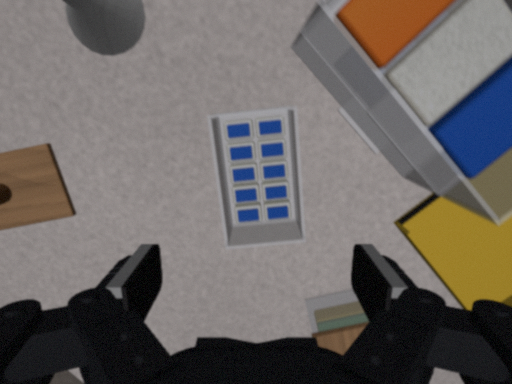

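The oblong bin is centred at (258,178), long axis 56.2°. Next is the oblong lid.

Emit:
play_rows(offset=[[-3,-33,5],[-3,-33,5],[-3,-33,5],[-3,-33,5],[-3,-33,5],[-3,-33,5],[-3,-33,5],[-3,-33,5]], yaw=[0,0,0,0,0,0,0,0], hand=[1,1,1,1,1,1,1,1])

```text
time_s: 20.8
tcp_pos: [0.4515, 0.1592, 0.1664]
ee_rot: [2.844, 1.335, 0.001]
ft_force: [0.2, 0.4, 0.1]
width: 0.0857
grasp_force: 0.0
```

```bash
python3 - <<'E'
from h import *
st(); c=cap('wrist','w_obl')
print('obllid',rect(blob(c,(454,164),85,.028,.003)),'knob',rect(blob(c,(454,164),30,.057,.004)))
print('str',rect(blob(c,(401,357),70,.016,.005)))
k=rect(blob(c,(454,164),30,.057,.004))[0]
go(*k,34,n=1)
E
```

```text
t 20.8 tcp [451.5 159.2 166.4] phi 50.3 w 85.7 F [0.2 0.4 0.1] gf 0.0 j [ 0.18  0.25 -0.47  0.84  0.    2.45]
obllid (array([453.7, 161.5]), array([ 79. , 127.5]), 61.6, 11242) knob (array([453.9, 161.6]), array([20.9, 20.8]), 40.6, 539)
str (array([392.4, 338.8]), array([100.6, 130. ]), 50.3, 7286)
offset [[5.0, 4.8, 131.4]] yaw/row -0.0
```

Emit:
play_rows(offset=[[2,1,30],[2,0,30],[0,0,30],[0,0,22],[0,0,13],[0,0,6],[0,0,0],[0,0,0]], yaw=[0,0,0,0,0,0,0,0], hand=[0.7,0.7,0.6,0.6,0.6,0.6,0.6,0])

```text
time_s: 21.85
tcp_pos: [0.4562, 0.1613, 0.036]
ee_rot: [2.843, 1.335, 0.002]
ft_force: [0.3, -0.0, -1.2]
width: 0.0342
grasp_force: 0.0
```

Emit:
play_rows(offset=[[0,0,0],[0,0,0],[0,0,0],[0,0,0],[0,0,-10],[0,0,-40],[0,0,-50],[0,0,-50]], yaw=[0,0,0,0,0,0,0,0], hand=[0,0,0,0,0,0,0,0])

```text
time_s: 22.85
tcp_pos: [0.4551, 0.1611, 0.1872]
ee_rot: [2.844, 1.335, -0.0]
ft_force: [1.2, -0.2, -0.3]
width: 0.0201
grasp_force: 49.0
```

```bash
python3 - <<'E'
from h import *
Q=held('w_heldO',90)
E
```

```text
t 22.85 tcp [455.1 161.1 187.2] phi 50.3 w 20.1 F [ 1.2 -0.2 -0.3] gf 49.0 j [ 0.19  0.24 -0.43  0.9  -0.    2.45]
z 7.9
span [-43.2 -68.5] [49.2 68.9] rect (array([-1.4,  0.3]), array([126.9,  79.2]), 78.7, 23595) circ [ 0.8 -0. ]
```

```bash
python3 - <<'E'
from h import *
go(672.5,8,187,134.9,n=16)
E
```

```text
offset [[1.1, 16.4, 0.4], [-0.4, 16.5, 0.4], [-1.9, 16.4, 0.4], [-3.4, 16.1, 0.4], [-4.9, 15.7, 0.4], [-6.3, 15.2, 0.4], [-7.7, 14.6, 0.4], [-9.0, 13.8, 0.4], [-10.2, 12.9, 0.4], [-11.4, 11.9, 0.4], [-12.4, 10.8, 0.4], [-13.4, 9.6, 0.4], [-14.2, 8.4, 0.4], [-14.9, 7.0, 0.4], [-15.5, 5.6, 0.4], [-15.9, 4.2, 0.4]] yaw/row -5.29
```

Emit:
play_rows(offset=[[1.1,16.4,0],[-0.4,16.5,0],[-1.9,16.4,0],[-3.4,16.1,0],[-4.9,15.7,0],[-6.3,15.2,0],[-7.7,14.6,0],[-9,13.8,0]], yaw=[-5.3,-5.3,-5.3,-5.3,-5.3,-5.3,-5.3,-5.3], hand=[0,0,0,0,0,0,0,0])

```text
time_s: 23.9
tcp_pos: [0.5627, 0.0839, 0.1855]
ee_rot: [2.165, 2.277, -0.0]
ft_force: [-0.6, 0.6, -0.6]
width: 0.0203
grasp_force: 49.0
```

Emit:
play_rows(offset=[[-10.2,12.9,0],[-11.4,11.9,0],[-12.4,10.8,0],[-13.4,9.6,0],[-14.2,8.4,0],[-14.9,7,0],[-15.5,5.6,0],[-15.9,4.2,0]], yaw=[-5.3,-5.3,-5.3,-5.3,-5.3,-5.3,-5.3,-5.3], hand=[0,0,0,0,0,0,0,0])

```text
time_s: 24.9
tcp_pos: [0.6697, 0.0072, 0.1854]
ee_rot: [-1.195, -2.905, 0.0]
ft_force: [0.6, -0.3, -0.2]
width: 0.02
grasp_force: 48.9
```

Emit:
play_rows(offset=[[0,0,0],[0,0,20],[0,0,20],[0,0,20],[0,0,10],[0,0,4],[0,0,0],[0,0,0]], yaw=[0,0,0,0,0,0,0,0], hand=[0,0,0,0,0,0,0,0])

```text
time_s: 25.9
tcp_pos: [0.6701, 0.0075, 0.1122]
ee_rot: [1.199, 2.902, 0.001]
ft_force: [0.6, 0.3, -0.8]
width: 0.0204
grasp_force: 48.9
```

```bash
python3 - <<'E'
from h import *
s=st(); z=s['tcp_pos'][2]-.0075; Q=held('w_ob2',90); cap('side','s3');cap('scene','c3')
for n in('s3','c3'): fixed(n,(673,9),z,80)
e=go(672.5,8,112,134.9,n=1)
E
```

```text
t 25.9 tcp [670.1   7.5 112.2] phi 135.1 w 20.4 F [ 0.6  0.3 -0.8] gf 48.9 j [-0.1   0.64 -0.01  0.93  0.    0.68]
t 25.9 tcp [670.1   7.5 112.2] phi 135.1 w 20.4 F [ 0.6  0.3 -0.8] gf 48.9 j [-0.1   0.64 -0.01  0.93  0.    0.68]
z 7.9
span [-44.2 -69.8] [49.1 68.7] rect (array([-1.4, -0.5]), array([126.7,  79.2]), 78.5, 23617) circ [ 0.6 -0.2]
s3 rect (array([669.4,  10.1]), array([126. ,  82.8]), 55.6, 618) circ [670.5   7.6] z 0.1038
c3 rect (array([672.3,   8.7]), array([125.8,  76.4]), 56.3, 682) circ [671.3   9.3] z 0.1035
offset [[-1.4, 2.2, -0.1]] yaw/row 0.21
```

Emit:
play_rows(offset=[[-0.7,0.9,0],[-0.7,0.9,0],[0,0,8],[0,0,7],[0,0,5],[0,0,4],[0,0,0],[0,0,0]], yaw=[0,0,0,0,0,0,0,0], hand=[0,0,0,0,0,0,0,0])

```text
time_s: 27.05
tcp_pos: [0.6715, 0.0078, 0.0882]
ee_rot: [-1.199, -2.903, 0.0]
ft_force: [-3.6, 1.5, 6.7]
width: 0.0204
grasp_force: 49.7
```

Emit:
play_rows(offset=[[0,0,0],[0,0,0],[0,0,0],[0,0,-5],[0,0,-25],[0,0,-30],[0,0,-30],[0,0,-30]], yaw=[0,0,0,0,0,0,0,0], hand=[0.6,0.6,0.6,0.6,0.6,0.6,0.6,0.6])

```text
time_s: 28.05
tcp_pos: [0.6719, 0.0078, 0.2086]
ee_rot: [1.199, 2.903, 0.0]
ft_force: [0.6, 0.1, 0.2]
width: 0.0515
grasp_force: 0.0
```

```bash
python3 - <<'E'
from h import *
st(); c=cap('wrist','w_p3'); tilt(c,(673,8),36); print(rect(blob(c,(673,8),80,.080)))
e=go(597,400,210,110,n=12)
E
```

```text
t 28.05 tcp [671.9   7.8 208.6] phi 135.1 w 51.5 F [0.6 0.1 0.2] gf 0.0 j [-0.1   0.57  0.13  1.13  0.    0.69]
tilt [4.37817543e-05 1.84326994e-03] z 0.0803646599798477
(array([672.6,   6.6]), array([127.1,  79.2]), 56.5, 11849)
offset [[27.6, 18.6, 0.3], [28.3, 17.6, 0.3], [28.9, 16.6, 0.3], [29.5, 15.5, 0.3], [30.0, 14.4, 0.3], [30.5, 13.3, 0.3], [31.0, 12.2, 0.3], [31.4, 11.1, 0.3], [31.8, 9.9, 0.3], [32.2, 8.7, 0.3], [32.5, 7.5, 0.3], [32.7, 6.4, 0.3]] yaw/row 2.09
```

Emit:
play_rows(offset=[[41,28,0],[41,28,0],[41,28,0],[41,28,0],[41,28,0],[41,28,0],[41,28,0],[41,28,0]], yaw=[0,0,0,0,0,0,0,0], hand=[1,1,1,1,1,1,1,1])

```text
time_s: 29.1
tcp_pos: [0.5972, 0.3995, 0.2075]
ee_rot: [1.199, 2.903, 0.001]
ft_force: [-0.2, -0.3, 0.6]
width: 0.0856
grasp_force: 0.0
```

```bash
python3 - <<'E'
from h import *
st(); c=cap('wrist','w_rd'); Q=blob(c,(597,400),70,.072); print(rect(Q),circ(Q,54))
print('funnel top',rect(blob(c,(665,226),50,.096,.006)))
e=go(441,-165,200,n=16)
E
```

```text
t 29.1 tcp [597.2 399.5 207.5] phi 135.1 w 85.6 F [-0.2 -0.3  0.6] gf 0.0 j [ 0.49  0.67  0.3   1.2  -0.    1.27]
(array([581.3, 401.3]), array([107.2,  94. ]), 85.2, 1129) (array([574.5, 402.2,  51.8]), 1129)
funnel top (array([656.2, 221.2]), array([4.4, 1.3]), 19.0, 9)
offset [[-18.2, -32.2, 0.4], [-18.2, -32.2, 0.4], [-18.2, -32.2, 0.4], [-18.2, -32.2, 0.4], [-18.2, -32.2, 0.4], [-18.2, -32.2, 0.4], [-18.2, -32.2, 0.4], [-18.2, -32.2, 0.4], [-18.2, -32.2, 0.4], [-18.2, -32.2, 0.4], [-18.2, -32.2, 0.4], [-18.2, -32.2, 0.4], [-18.2, -32.2, 0.4], [-18.2, -32.2, 0.4], [-18.2, -32.2, 0.4], [-18.2, -32.2, 0.4]] yaw/row -0.0
```

View pics/w_rd.png

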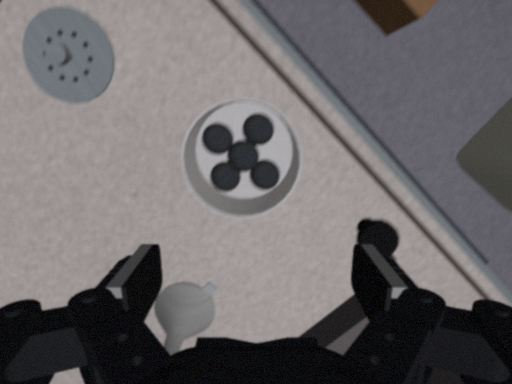

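The round bin with grey balls is at (242,157). The strainer (68,55) and funnel (180,315) are undisturbed. Next is the round lid.

Emit:
play_rows(offset=[[-18,-32,0],[-18,-32,0],[-18,-32,0],[-18,-32,0],[-18,-32,0],[-18,-32,0],[-18,-32,0],[-18,-32,0]], yaw=[0,0,0,0,0,0,0,0], hand=[1,1,1,1,1,1,1,1])

```text
time_s: 30.15
tcp_pos: [0.5185, 0.1137, 0.2075]
ee_rot: [1.199, 2.903, 0.0]
ft_force: [0.6, -0.2, -1.6]
width: 0.0853
grasp_force: 0.0
```

Emit:
play_rows(offset=[[-18,-32,5],[-18,-32,5],[-18,-32,5],[-18,-32,5],[-18,-32,5],[-18,-32,5],[-18,-33,5],[-18,-33,5]], yaw=[0,0,0,0,0,0,0,0], hand=[1,1,1,1,1,1,1,1])

```text
time_s: 31.15
tcp_pos: [0.4385, -0.1708, 0.1674]
ee_rot: [1.199, 2.903, -0.0]
ft_force: [0.5, -0.5, -0.1]
width: 0.0856
grasp_force: 0.0
```

```bash
python3 - <<'E'
from h import *
c=load('w_rd'); Q=blob(c,(574,403),62,.072); print(rect(Q),circ(Q,54))
c=cap('wrist','w_rl'); k=rect(blob(c,(441,-165),30,.057,.004)); print('knob',k,rect(blob(c,(441,-165),70,.028,.003)))
st(); go(*k[0],34,n=1)
E
```

```text
(array([574.7, 401.8]), array([107.1, 106.6]), 45.1, 1490) (array([574.4, 402.2,  51.9]), 1490)
knob (array([ 441.8, -167.7]), array([20.6, 21.2]), 52.2, 534) (array([ 441.7, -167.6]), array([109.6, 109.7]), 1.3, 10573)
t 31.2 tcp [ 437.5 -174.4  166.9] phi 134.9 w 85.4 F [-0.8 -3.6 -0.8] gf 0.0 j [-0.53  0.24 -0.49  0.84 -0.    0.25]
offset [[1.7, 7.8, 132.9]] yaw/row -0.0
```

Emit:
play_rows(offset=[[1.5,4,30],[0,4,30],[0,0,30],[0,0,22],[0,0,14],[0,0,6],[0,0,0],[0,0,0]], yaw=[0,0,0,0,0,0,0,0], hand=[0.7,0.7,0.6,0.6,0.6,0.6,0.6,0])

```text
time_s: 32.2
tcp_pos: [0.444, -0.163, 0.036]
ee_rot: [1.199, 2.902, -0.0]
ft_force: [-0.5, 0.0, 0.0]
width: 0.0346
grasp_force: 0.0
```

Emit:
play_rows(offset=[[0,0,0],[0,0,0],[0,0,0],[0,0,0],[0,0,-10],[0,0,-40],[0,0,-50],[0,0,-50]], yaw=[0,0,0,0,0,0,0,0], hand=[0,0,0,0,0,0,0,0])

```text
time_s: 33.2
tcp_pos: [0.4431, -0.1624, 0.1873]
ee_rot: [1.199, 2.904, 0.0]
ft_force: [0.3, -0.3, -0.8]
width: 0.0204
grasp_force: 49.0
```

```bash
python3 - <<'E'
from h import *
Q=held('w_heldR',80)
go(574.5,402.5,187,n=16)
E
```

```text
t 33.2 tcp [ 443.1 -162.4  187.3] phi 135.1 w 20.4 F [ 0.3 -0.3 -0.8] gf 49.0 j [-0.51  0.22 -0.46  0.89  0.    0.28]
z 7.9
span [-56.2 -55.4] [53.4 54.4] rect (array([ 1.2, -0.5]), array([106.4, 105.4]), 47.2, 22887) circ [-1.4 -0.4]
offset [[19.3, 30.7, 0.4], [19.3, 30.7, 0.4], [19.3, 30.7, 0.4], [19.3, 30.7, 0.4], [19.3, 30.7, 0.4], [19.3, 30.7, 0.4], [19.3, 30.7, 0.4], [19.3, 30.7, 0.4], [19.3, 30.7, 0.4], [19.3, 30.7, 0.4], [19.3, 30.7, 0.4], [19.3, 30.7, 0.4], [19.3, 30.7, 0.4], [19.3, 30.7, 0.4], [19.3, 30.7, 0.4], [19.3, 30.7, 0.4]] yaw/row -0.0
```

Emit:
play_rows(offset=[[19.4,30.7,0],[19.4,30.7,0],[19.4,30.7,0],[19.4,30.7,0],[19.4,30.7,0],[19.4,30.7,0],[19.4,30.7,0],[19.4,30.7,0]], yaw=[0,0,0,0,0,0,0,0], hand=[0,0,0,0,0,0,0,0])

```text
time_s: 34.25
tcp_pos: [0.5068, 0.1221, 0.1856]
ee_rot: [1.199, 2.904, 0.0]
ft_force: [0.6, -0.7, -0.3]
width: 0.0201
grasp_force: 49.1
```

Emit:
play_rows(offset=[[19.4,30.7,0],[19.4,30.7,0],[19.4,30.7,0],[19.4,30.7,0],[19.4,30.7,0],[19.4,30.7,0],[19.4,30.7,0],[19.4,30.7,0]], yaw=[0,0,0,0,0,0,0,0], hand=[0,0,0,0,0,0,0,0])

```text
time_s: 35.25
tcp_pos: [0.57, 0.4055, 0.1854]
ee_rot: [-1.199, -2.903, 0.0]
ft_force: [1.0, 0.7, -0.9]
width: 0.0202
grasp_force: 49.1
```

Emit:
play_rows(offset=[[0,0,0],[0,0,20],[0,0,20],[0,0,20],[0,0,10],[0,0,4],[0,0,0],[0,0,0]], yaw=[0,0,0,0,0,0,0,0], hand=[0,0,0,0,0,0,0,0])

```text
time_s: 36.25
tcp_pos: [0.5707, 0.4046, 0.1122]
ee_rot: [1.199, 2.903, 0.002]
ft_force: [0.3, -0.2, -1.5]
width: 0.0201
grasp_force: 49.2
```

```bash
python3 - <<'E'
from h import *
s=st(); z=s['tcp_pos'][2]-.0075; Q=held('w_rd2',80); cap('side','s4');cap('scene','c4')
for n in('s4','c4'): fixed(n,(574,403),z,70)
for n in('scene0','side0'):print(n,circ(blob(load(n),(574,403),62,.072),54))
e=go(574,403.5,112,n=1)
E
```

```text
t 36.25 tcp [570.7 404.6 112.2] phi 135.1 w 20.1 F [ 0.3 -0.2 -1.5] gf 49.2 j [ 0.51  0.69  0.09  0.97 -0.    1.29]
t 36.25 tcp [570.7 404.6 112.2] phi 135.1 w 20.1 F [ 0.3 -0.2 -1.5] gf 49.2 j [ 0.51  0.69  0.09  0.97 -0.    1.29]
z 7.9
span [-56.4 -55.3] [53.4 54.3] rect (array([0.8, 0.3]), array([105.3, 107.5]), 42.0, 22858) circ [-1.5 -0.5]
s4 rect (array([569.8, 406.2]), array([109.1, 107.5]), 19.3, 1328) circ [570.9 406.1] z 0.1038
c4 rect (array([575.7, 405.5]), array([104.4, 107.8]), 24.1, 970) circ [573.8 404.9] z 0.1033
scene0 (array([574.6, 403.1,  52.1]), 176)
side0 (array([572.8, 404. ,  52.2]), 283)
offset [[-3.2, 1.7, -0.1]] yaw/row -0.0
```

Emit:
play_rows(offset=[[-1.3,0.3,0],[-1.2,0.3,0],[0,0,8],[0,0,7],[0,0,5],[0,0,4],[0,0,0],[0,0,0]], yaw=[0,0,0,0,0,0,0,0], hand=[0,0,0,0,0,0,0,0])

```text
time_s: 37.4
tcp_pos: [0.572, 0.4029, 0.0883]
ee_rot: [-1.199, -2.904, 0.0]
ft_force: [-3.7, -1.6, 5.6]
width: 0.0202
grasp_force: 49.8
```

Seated at the expected height. Release and check.

Emit:
play_rows(offset=[[0,0,0],[0,0,0],[0,0,0],[0,0,-5],[0,0,-25],[0,0,-30],[0,0,-30],[0,0,-30]], yaw=[0,0,0,0,0,0,0,0], hand=[0.6,0.6,0.6,0.6,0.6,0.6,0.6,0.6])

```text
time_s: 38.4
tcp_pos: [0.5724, 0.403, 0.2086]
ee_rot: [1.199, 2.903, 0.001]
ft_force: [0.1, 0.6, -0.6]
width: 0.0512
grasp_force: 0.0
```

Emit:
play_rows(offset=[[-10,-20,-5],[-10,-20,-5],[-10,-20,-5],[-10,-20,-5],[0,0,0],[0,0,0],[0,0,0],[0,0,0]], yaw=[0,0,0,0,0,0,0,0], hand=[1,1,1,1,1,1,1,1])

```text
time_s: 39.4
tcp_pos: [0.5442, 0.3186, 0.2269]
ee_rot: [-1.198, -2.904, 0.0]
ft_force: [0.3, 0.7, 0.2]
width: 0.0854
grasp_force: 0.0
```

```bash
python3 - <<'E'
from h import *
st(); c=cap('wrist','w_p4'); tilt(c,(574,403),50)
s=cap('scene','c5'); cap('side','s5')
for n in('c5','s5'):
    for g,r in(((574,403),50),((575,-404),34),((635,-211),42),((673,8),34)): print(n,g,end=' '); tilt(load(n),g,r)
for n in('scene0','c5'): 
    P=cloud(load(n)); print(P[261,355].round(3),P[285,254].round(3))
E
```

```text
t 39.4 tcp [544.2 318.6 226.9] phi 135.1 w 85.4 F [0.3 0.7 0.2] gf 0.0 j [0.41 0.48 0.03 1.12 0.   1.2 ]
tilt [-0.00039126 -0.00070144] z 0.08036838251992066
c5 (574, 403) tilt [-0.00149222  0.00039897] z 0.0795704048416222
c5 (575, -404) tilt [-0.05357794 -0.07530239] z 0.08050323555980302
c5 (635, -211) tilt [-0.00413442  0.01028507] z 0.08026289018233286
c5 (673, 8) tilt [-0.00192085  0.01965278] z 0.08008234103390174
s5 (574, 403) tilt [-0.00088631  0.00035939] z 0.08000832106243311
s5 (575, -404) tilt [ 0.01780735 -0.08359095] z 0.0804109379612267
s5 (635, -211) tilt [-0.00541591  0.00759913] z 0.08027047215024086
s5 (673, 8) tilt [-0.01660063  0.06507347] z 0.0793880036440567
[0.401 0.357 0.035] [0.665 0.226 0.05 ]
[0.401 0.357 0.035] [0.666 0.226 0.051]
```

View pics/c5.png

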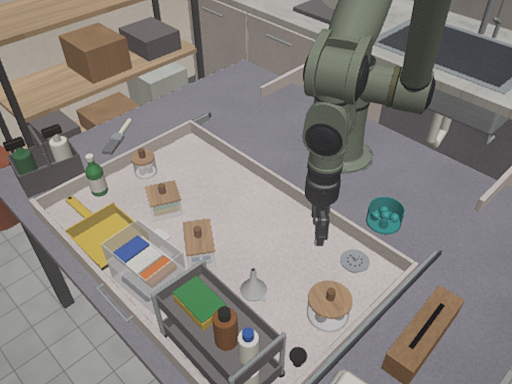

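All four lids are seated flat, at small (143,157), square (162,192), oblong (198,236) and round (330,298). The strainer and funnel haven't moved. The "tilts" from the far cameras come from edge and wall pixels; the wrist readings were flat.

```bash
python3 -c "
from bench import manip
print(manip.job_done())"
```

```text
the job is handed in; nothing more can be done
None
```

All four lids are seated flat on their bins, the bins, strainer and funnel are where they were, and I handed the job in at about 39.5 s; the hand-in returned no verdict.

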